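# Make up the condiment rack on the clean side of the scullery

### The job

Make up the table's condiment rack for service: stand the two small steel shakers in its two small rings, the glass sugar pourer in the large ring and the lidded mustard pot in the middle-sized ring, each upright with its foot down inside the ring. Set them down gently rather than dropping them in. The handled flour dredger, the pepper mill, the cream jug, the tumbler and the teaspoon tray do not belong in it: leave them standing where they are.

Things in the scene. Friction and masses are not known exactly. Their poses are not given: they have to be found in the camera images.
- shaker_a_c (a point): One of two identical salt and pepper shakers: plain brushed-steel cylinder 42 mm in diameter (44 at a bead 66 to 72 mm up), 96 mm high with a low domed chrome cap, no handle. About 0.15 kg. The point lies on its axis half-way up (48 mm above its foot); z up. Grip at mid-height or a little above. Either shaker may go in either small ring.
- shaker_b_c (a point): One of two identical salt and pepper shakers: plain brushed-steel cylinder 42 mm in diameter (44 at a bead 66 to 72 mm up), 96 mm high with a low domed chrome cap, no handle. About 0.15 kg. The point lies on its axis half-way up (48 mm above its foot); z up. Grip at mid-height or a little above. Either shaker may go in either small ring.
- pourer_c (a point): Sugar pourer: straight clear-glass jar 64 mm in diameter with a chrome cap (61 mm wide, 74 to 90 mm up) and on it a short pouring tube with a flap, 105 mm high in all; sides straight from 4 to 68 mm up. About 0.3 kg. The point lies on its axis half-way up (52.5 mm above its foot); z up. Grip at mid-height or a little above.
- pot_c (a point): Mustard pot: white ceramic cylinder 52 mm in diameter with a fixed lid (54 mm wide, from 61 mm up) and a round knob, 90 mm high in all, no handle; sides straight from 4 to 60 mm up. About 0.26 kg. The point lies on its axis half-way up (45 mm above its foot); z up. Grip at mid-height or a little above.
- rack: Condiment rack: loose, chromed wire and steel, 0.9 kg, 215 mm across. Four saucers (tops 6 mm above the table), each under a wire ring (top 24 mm; keep fingers above). Origin mid-rack at table height, z up. Ring centres x, y and inner diameters, mm: large (43, 41) 88; middle-sized (43, -49) 72; two small (-44, 40) and (-44, -40) 60. With the small rings nearest you the large one is far left. Turned any way.
- dredger_c (a point): Look-alike, to be left: the kitchen's flour dredger, a steel cylinder 54 mm in diameter (57 at its cap), 93 mm high with a domed cap full of holes and a wire handle at its side (along its x axis) that reaches 49 mm from its axis. The point lies on its axis half-way up.
- mill_c (a point): Look-alike, to be left: steel pepper mill with a narrow waist and a ball knob on top, 48 mm in diameter at its foot, 108 mm high, no handle. The point lies on its axis half-way up.
- jug_c (a point): Look-alike, to be left: white ceramic cream jug, open at the top, 56 mm in diameter, 76 mm high, with a pouring lip (along its x axis) and a handle opposite (-x) that reaches 48 mm from its axis. The point lies on its axis half-way up.
- tumbler_c (a point): Look-alike, to be left: plain open glass tumbler, 66 mm in diameter at the rim, 95 mm high, without cap. The point lies on its axis half-way up.
- spoontray: To be left: low open steel tray 170 x 120 x 40 mm with two dividers along its length, holding teaspoons. Not the condiment rack. Loose, 1.1 kg. Origin: centre of its underside; x along its length, z up.

How it is judged:
By the outcome, as a careful person would: the job done as asked, in the order asked, and still so for the second after the job is handed in, with the robot touching nothing.
It also fails if it takes over 109 s, if anything falls off the work surface, if the arm or the gripper's body presses on something with over 40 N, if the wrist force passes 120 N, or if a joint passes its speed limit or range.

### The arm

A 6-joint arm with a two-finger parallel gripper is mounted at the origin on the work surface. World frame = base frame: x ahead of the robot, y to its left, z up, the work surface at z = 0. Lengths are in m, angles in rad, forces in N, time in s.
With the tool pointing down it reaches from about 0.35 to 0.85 m from the base axis. Payload 8.1 kg.
Tool frame: the origin (TCP) lies at the very end of the fingers, on their centre line; the grasp point (between the pads) lies 19 mm behind it; x points along the fingers, y is the direction in which the jaws open and shut, and the axes are right-handed (so a half turn about x gives the same grasp; the last joint's range is limited). The gripper opens to 93 mm and grips with 3 to 60 N. Pads are 15 mm wide; open, the fingers measure 128 mm over their backs; the gripper's body (75 mm by 188 mm) begins 65 mm behind the grasp point.
Start: joints at [-0.085, 0.13, 1.488, -0, 1.523, -0.085], TCP at [0.6, 0, 0.219] pointing down, gripper open.
Joint ranges: [-2.96, 2.96], [-0.89, 2.26], [0.02, 2.5], [-1.34, 4.48], [0, 2.73], [-2.66, 2.66]. Speed limits (rad/s): [2.39, 2.39, 2.79, 3.14, 3.14, 3.14].

### API

Orientations are given as a unit quaternion [x, y, z, w].
In Python, from workcell import env, cams gives the robot as it stands.
- The arm moves only by the tool arm_command, never from a script. Its arguments are lists of equal length, an entry for each row: "fingers": the finger opening in m, from 0 to 0.093; "offset": the shift along the tool's x, y, z in m, a list of three; "roll": the turn about the tool's x in rad. A call has 1 to 12 rows; each row is the pose to reach, as a shift and turn from the pose measured when the call began, along the tool's axes at that moment; what a row does not reach only later rows make up. A row lasts 1/10 s, in which the tool goes at most 50 mm and 8.59 degrees, less where a joint would pass 70% of its speed; a pose out of reach is approached as far as the arm can. A call with a gripper value outside its range is refused whole. The fingers move at their own pace and stop on an object; "newtons" is the grip in N (left out, the last holds). Time passes only in rows, so rows that repeat a pose let the fingers close. It gives the time, the measured TCP pose, the force and the opening at its end, in the units of the state.
- env.observe(): the state, without advancing time (a new reading comes with each control period).
- cams.read_camera(name): name is "scene" or "side" or "wrist"; returns a dict with "img" (480x640x3 uint8, red, green, blue), "camera_matrix" (3x3 intrinsics, pixels), "rvec" (rotation vector, rad) and "tvec" (3), from world to camera coordinates, as OpenCV has them; the wrist camera has in their place "tool_from_camera" (4x4, takes a point from camera to tool coordinates, whose origin is the TCP and whose axes are the tool frame's). Camera axes: x right, y down, z forward; pixel columns grow to the right and rows downward; lengths in m; the calibration is good to about 2 mm. A picture is of the moment at which its call begins: read the wrist's pose just before it. There is no depth.
- env.sign_off(): hands the job in, once; it reports no verdict.
Trained networks look in a picture, given as the dict that the camera call returned (one of the last four; its "shot" number tells which), for a name from the list of things; names that differ only in an ending like _2 or _b are one class to them, and where a whole thing is asked for, a point or a joint stands for the part that bears it (a point fixed in the world has none). Each returns a list of dicts, best first, with "p" (0 to 1); they miss things now and then, are a little off and sometimes report something else, mostly with a low value. They report only what shows in the picture. A call takes as long as a camera call.
- cams.boxes_of(picture, thing): "at" ([column, row] in pixels, amid what is visible of it).
- cams.silhouettes(picture, thing): "pixels" (480x640 bool, what is visible of it) and "at" ([column, row] in pixels, amid what is visible of it).
- cams.place_of(picture, thing): "at" ([column, row] in pixels: a listed point, or the origin of a listed thing).
The state is a dict: "clock": time; "qpos": joint angles; "qvel": joint speeds; "joint_torque": joint torques, N m; "position": TCP position; "tool_rot": TCP orientation; "ft_force": force on the tool from outside, world axes, zero at the start; "ft_torque": the same for the moment, N m; "finger_gap": finger opening in m.
Only numpy, scipy, OpenCV 4.12 (cv2) and the standard library are available. Lean on these libraries where they do the work, as an engineer would, in place of code of your own. Each camera call takes 0.05 s, during which the arm holds its last target. There are 200 camera calls.

## Working session

There is one attempt and no reset: what is moved stays moved. The work goes in short steps, Python scripts to look and compute and a tool call to move; the robot and the scene stay as the last step left them, time stands still between calls to the robot, and variables do not carry over. Pictures are saved under pics/ and viewed, about 12 in all and at most 16, crops included, and the job is handed in when it is done.

Besides the shell and the picture viewer there is one more tool, called after "Emit:" by a JSON object that holds its "op" and its "data". arm_command: Moves the arm, as the interface text tells. Its arguments: {"type":"object","properties":{"fingers":{"type":"array"},"offset":{"type":"array"},"roll":{"type":"array"},"newtons":{"type":"number"}},"required":["fingers","offset","roll"]}

```bash
mkdir -p pics; cat > h.py <<'E'
import numpy as np, cv2
from scipy.spatial.transform import Rotation as R
from workcell import env, cams
NAMES=["shaker_a_c","pourer_c","pot_c","rack","dredger_c","mill_c","jug_c","tumbler_c","spoontray"]
def shot(n):
    s=env.observe(); p=cams.read_camera(n)
    if n=="wrist":
        T=np.eye(4); T[:3,:3]=R.from_quat(s["tool_rot"]).as_matrix(); T[:3,3]=s["position"]
        W=T@np.array(p["tool_from_camera"])
        C=np.linalg.inv(W); p["Rm"],p["t"]=C[:3,:3],C[:3,3]
    else:
        p["Rm"]=cv2.Rodrigues(np.array(p["rvec"],float))[0]; p["t"]=np.array(p["tvec"],float).ravel()
    p["K"]=np.array(p["camera_matrix"]); return p
def ray(p,uv):
    d=p["Rm"].T@np.linalg.solve(p["K"],[uv[0],uv[1],1.]); return -p["Rm"].T@p["t"], d/np.linalg.norm(d)
def atz(p,uv,z):
    o,d=ray(p,uv); return o+d*(z-o[2])/d[2]
def tri(ps,uvs):
    A=np.zeros((3,3));b=np.zeros(3)
    for p,u in zip(ps,uvs):
        o,d=ray(p,u); M=np.eye(3)-np.outer(d,d); A+=M;b+=M@o
    return np.linalg.solve(A,b)
def proj(p,X):
    c=p["Rm"]@np.array(X)+p["t"]; q=p["K"]@c; return q[:2]/q[2]
def save(p,f): cv2.imwrite("pics/"+f,p["img"][:,:,::-1])
E
cat > a.py <<'E'
from h import *
np.set_printoptions(precision=4,suppress=True)
H=dict(shaker_a_c=.048,pourer_c=.0525,pot_c=.045,rack=0,dredger_c=.0465,mill_c=.054,jug_c=.038,tumbler_c=.0475,spoontray=0)
P=[]
for c in ["scene","side","wrist"]:
    p=shot(c); P.append(p); save(p,c+"0.png")
    for n in NAMES:
        for r in cams.place_of(p,n)[:4]:
            if r["p"]>.2: print(c,n,round(r["p"],2),np.round(r["at"],1),"xy@h",atz(p,r["at"],H[n])[:2])
s=env.observe();print(s["clock"],s["position"],s["tool_rot"],s["ft_force"])
E
python3 a.py
```

```text
scene shaker_a_c 0.59 [409.6 274.1] xy@h [0.4436 0.1246]
scene pourer_c 0.56 [232.8 248.6] xy@h [ 0.6909 -0.1007]
scene rack 0.84 [450.9 378.1] xy@h [0.4977 0.3148]
scene dredger_c 0.78 [282.  224.6] xy@h [ 0.5755 -0.1193]
scene mill_c 0.93 [375.6 232.8] xy@h [0.436  0.0051]
scene mill_c 0.52 [312.2 267.1] xy@h [0.5881 0.0221]
scene jug_c 0.66 [336.7 203.6] xy@h [ 0.4421 -0.1273]
scene tumbler_c 0.67 [340.9 302.4] xy@h [0.5861 0.1172]
scene spoontray 0.67 [272.  182.2] xy@h [ 0.5019 -0.311 ]
side shaker_a_c 0.65 [327.3 307.8] xy@h [0.4384 0.1352]
side pourer_c 0.67 [285.  194.7] xy@h [ 0.6942 -0.1079]
side pot_c 0.85 [297.5 243.2] xy@h [0.582  0.0112]
side rack 0.91 [233.  381.2] xy@h [0.5021 0.3116]
side dredger_c 0.63 [334.9 210.8] xy@h [ 0.5773 -0.12  ]
side mill_c 0.85 [366.  263.1] xy@h [0.4372 0.0038]
side mill_c 0.61 [400.2 232.7] xy@h [ 0.426  -0.1133]
side jug_c 0.75 [396.5 233.7] xy@h [ 0.4392 -0.1268]
side tumbler_c 0.61 [263.5 274.1] xy@h [0.5805 0.1221]
side spoontray 0.71 [407.4 199.9] xy@h [ 0.4962 -0.3041]
wrist shaker_a_c 0.74 [153.   78.1] xy@h [0.439  0.1276]
wrist pourer_c 0.88 [412.4 312.9] xy@h [ 0.6932 -0.1094]
wrist pot_c 0.92 [304.4 205.8] xy@h [0.5773 0.0071]
wrist dredger_c 0.73 [306.1 317.2] xy@h [ 0.5773 -0.1178]
wrist mill_c 0.91 [166.3 212.9] xy@h [0.4395 0.0015]
wrist mill_c 0.6 [152.4  76.5] xy@h [0.4415 0.1278]
wrist tumbler_c 0.67 [302.4  87.3] xy@h [0.5773 0.1197]
1.5 [0.6    0.     0.2187] [ 0.5  0.5 -0.5  0.5] [0.1529 0.7383 0.5065]
```

View pics/scene0.png

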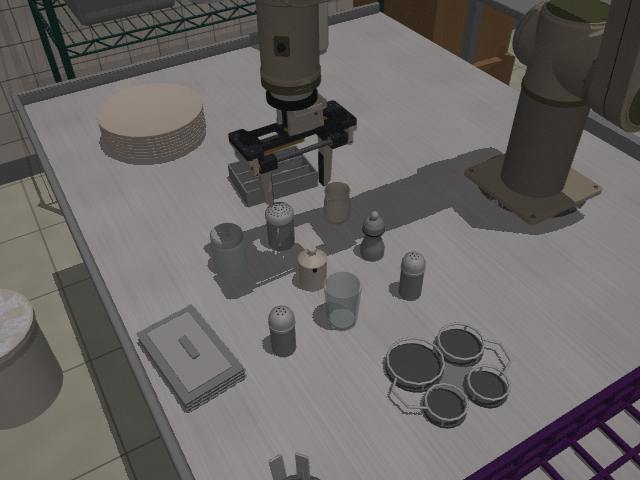

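View pics/wrist0.png

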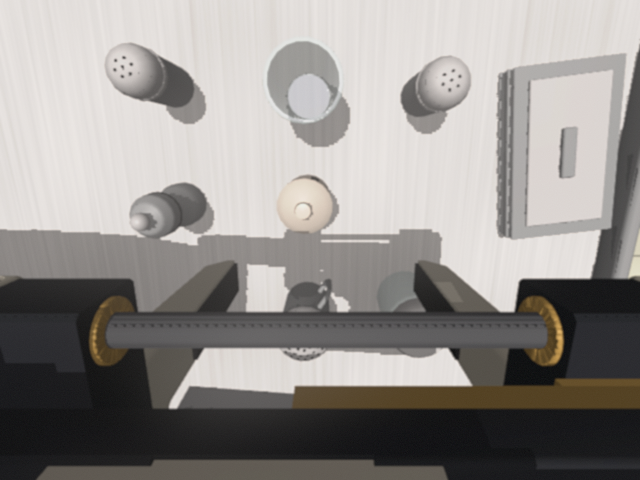

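View pics/side0.png

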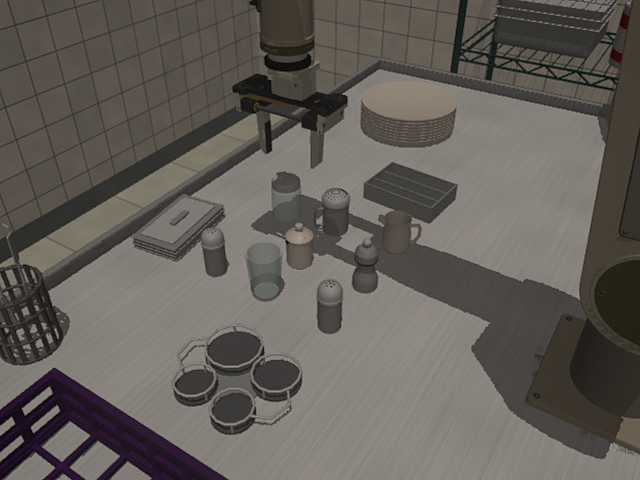

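The scene picture shows the shakers at (411,275) and (282,330), the pot at (313,270), the pourer at (228,250) and the rack at (450,375). In the rack, the large ring is at (415,363), the middle one at (460,344), and the small ones at (445,404) and (488,385). The other two views agree. Next I'll move toward the rack for a closer look.

Emit:
{"op": "arm_command", "data": {"fingers": [0.093,0.093,0.093,0.093,0.093,0.093], "offset": [[-0.06,-0.08,-0.13],[-0.06,-0.08,-0.13],[-0.06,-0.08,-0.13],[-0.06,-0.08,-0.13],[-0.06,-0.08,-0.13],[-0.06,-0.08,-0.13]], "roll": [0,0,0,0,0,0], "newtons": 25}}

```text
clock: 2.1
position: [0.5203, 0.1294, 0.2781]
tool_rot: [0.5, 0.5, -0.5, 0.5]
ft_force: [-0.0, 0.3, -0.8]
finger_gap: 0.0929
```

```bash
cat > b.py <<'E'
from h import *
np.set_printoptions(precision=4,suppress=True)
s=env.observe();print(s["clock"],s["position"],s["tool_rot"])
H=dict(shaker_a_c=.048,pot_c=.045,rack=0,pourer_c=.0525)
P={c:shot(c) for c in ["scene","side","wrist"]}
save(P["wrist"],"wrist1.png")
for c,p in P.items():
    for n in H:
        for r in cams.place_of(p,n)[:4]:
            if r["p"]>.1: print(c,n,round(r["p"],2),np.round(r["at"],1),atz(p,r["at"],H[n])[:2])
    for r in cams.boxes_of(p,"shaker_a_c")[:4]: print(c,"box",round(r["p"],2),np.round(r["at"],1),atz(p,r["at"],.048)[:2])
E
python3 b.py
```

```text
2.1 [0.5203 0.1294 0.2781] [ 0.4997  0.4999 -0.5001  0.5002]
scene shaker_a_c 0.66 [313.1 266.8] [0.5834 0.0171]
scene shaker_a_c 0.63 [409.2 276.6] [0.448  0.1293]
scene pot_c 0.69 [312.9 264.1] [0.5787 0.0081]
scene pot_c 0.66 [281.9 327.1] [0.6987 0.1106]
scene pot_c 0.18 [335.9 204.5] [ 0.4497 -0.1183]
scene rack 0.58 [449.6 378.5] [0.5    0.3143]
scene rack 0.5 [309.2 263.3] [ 0.5616 -0.0373]
scene pourer_c 0.64 [230.3 244.7] [ 0.6904 -0.1131]
scene box 0.57 [408.9 276.1] [0.4477 0.128 ]
side shaker_a_c 0.93 [326.9 306.8] [0.4402 0.1335]
side pot_c 0.8 [298.4 245.5] [0.5765 0.0163]
side rack 0.65 [233.7 382.3] [0.4998 0.3127]
side rack 0.64 [328.  305.3] [0.4669 0.0858]
side pourer_c 0.9 [282.7 196.5] [ 0.6943 -0.0995]
side box 0.65 [330.3 309.3] [0.4323 0.1356]
wrist shaker_a_c 0.69 [260.8 206. ] [0.4415 0.1256]
wrist shaker_a_c 0.41 [374.7 211.9] [0.5775 0.1183]
wrist pot_c 0.64 [370.3 294.2] [0.5759 0.0102]
wrist rack 0.86 [306.7  42.7] [0.4964 0.3144]
wrist pourer_c 0.66 [455.6 381.3] [ 0.694 -0.114]
wrist box 0.78 [258.1 203.2] [0.4384 0.129 ]
```

View pics/wrist1.png

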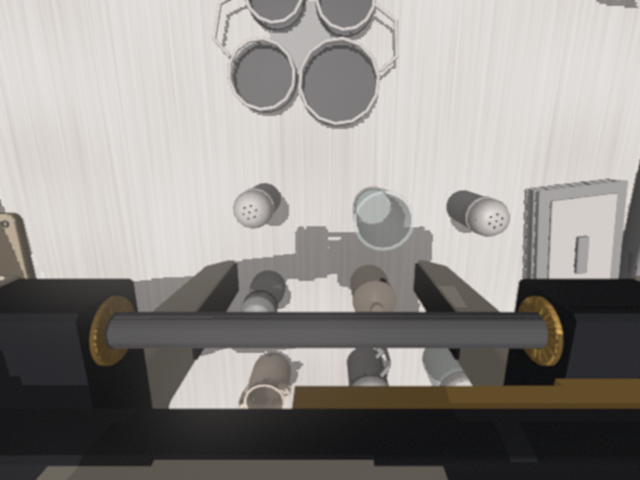

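The wrist picture shows the large ring at (339,82), the middle one at (263,75), the small ones cut off at the top, and shakers at (255,208) and (485,214). Next I'll fit the rack pose and triangulate heights.

```bash
cat > c.py <<'E'
from h import *
from scipy.optimize import least_squares
np.set_printoptions(precision=4,suppress=True)
P={c:shot(c) for c in ["scene","side","wrist"]}
ring=dict(L=(43,41),M=(43,-49),A=(-44,40),B=(-44,-40))
obs=[("scene","L",(415,363)),("scene","M",(460,344)),("scene","A",(445,403)),("scene","B",(488,385)),
("side","L",(235,350)),("side","M",(277,376)),("side","A",(195,384)),("side","B",(233,410)),("wrist","L",(339,82)),("wrist","M",(263,75))]
def W(q,k):
    x,y=np.array(ring[k])/1e3; c,s=np.cos(q[2]),np.sin(q[2]); return [q[0]+c*x-s*y,q[1]+s*x+c*y,q[3]]
f=lambda q:np.concatenate([proj(P[c],W(q,k))-u for c,k,u in obs])
r=least_squares(f,[.5,.31,-1.5,.024],loss="soft_l1"); print(r.x); print(r.fun.reshape(-1,2))
for k in ring: print(k,np.array(W(r.x,k)))
ps=[P["scene"],P["side"],P["wrist"]]
print("sa",tri(ps,[(409.2,276),(327,307),(259.5,205)]))
print("pot",tri(ps,[(313,265),(298,244.5),(370.3,294)]))
print("pour",tri(ps,[(231,246.5),(284,195.6),(455.6,381)]))
print("sb cap top", tri(ps[:2],[(281,308),(212,229)]),atz(ps[2],(489,215),.094),"sa cap",tri(ps[:2],[(413,254),(330,281)]),atz(ps[2],(250,208),.094))
print("sb foot", tri(ps[:2],[(284,352),(216,274)]))
E
python3 c.py
```

```text
[ 0.4976  0.3136 -1.6629  0.0118]
[[ 0.631  -0.1954]
 [ 0.9995 -0.3575]
 [ 1.2468  1.0831]
 [ 0.3523 -0.0766]
 [-0.8159 -0.4691]
 [-0.9395  0.285 ]
 [-0.1367 -0.4522]
 [-0.5737  0.2923]
 [-0.4351  3.2303]
 [ 0.459   2.775 ]]
L [0.5345 0.267  0.0118]
M [0.4449 0.2753 0.0118]
A [0.5415 0.3537 0.0118]
B [0.4618 0.3611 0.0118]
sa [0.442  0.1267 0.0428]
pot [0.5787 0.011  0.0439]
pour [ 0.693  -0.1063  0.0547]
sb cap top [0.6994 0.1153 0.0976] [0.6927 0.1252 0.094 ] sa cap [0.441  0.1236 0.0968] [0.4389 0.1328 0.094 ]
sb foot [ 0.7025  0.1183 -0.011 ]
```

Emit:
{"op": "arm_command", "data": {"fingers": [0.093,0.093,0.093,0.093,0.093], "offset": [[0.128,-0.079,0.002],[0.128,-0.079,0.002],[0.128,-0.079,0.002],[0.128,-0.079,0.002],[0.128,-0.079,0.002]], "roll": [0,0,0,0,0]}}

```text
clock: 3.65
position: [0.4398, 0.1279, 0.1497]
tool_rot: [-0.499, -0.501, 0.501, -0.5]
ft_force: [0.3, -0.2, 0.3]
finger_gap: 0.0928
```

```bash
cat > d.py <<'E'
import sys
from h import *
np.set_printoptions(precision=4,suppress=True)
n,z,f=sys.argv[1],float(sys.argv[2]),sys.argv[3]
p=shot("wrist"); s=env.observe(); print(s["clock"],s["position"])
save(p,f)
for fn in (cams.place_of,cams.silhouettes):
    for r in fn(p,n)[:3]:
        if r["p"]>.1: print(fn.__name__,round(r["p"],2),np.round(r["at"],1),atz(p,r["at"],z)[:2])
print("tcp axis at obj height px",proj(p,[*s["position"][:2],z]))
E
python3 d.py shaker_a_c .048 w2.png
```

```text
3.7 [0.4425 0.1283 0.1525]
call 0.68 [325.7 234. ] [0.4385 0.1241]
tcp axis at obj height px [330.5411 229.0448]
```

View pics/w2.png

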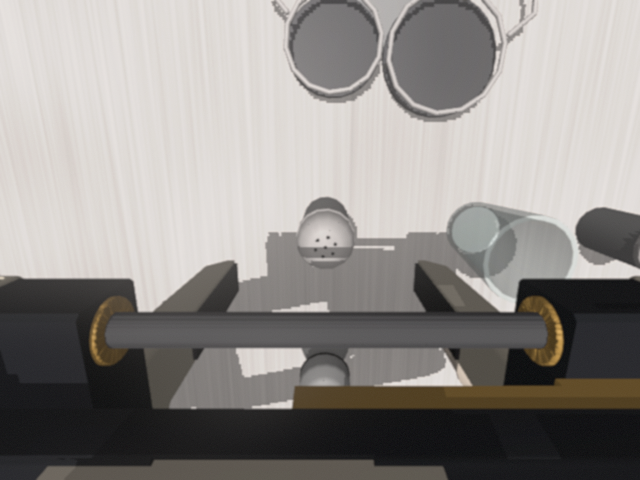

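The shaker is between the open fingers, with its cap at (326,238) against an axis at (330,229). I'll descend and grip.

Emit:
{"op": "arm_command", "data": {"fingers": [0.093,0.093,0.093,0.093,0.03,0.03,0.03,0.03,0.03,0.03,0.03,0.03], "offset": [[0.04,-0.001,0.002],[0.08,-0.001,0.002],[0.114,-0.001,0.002],[0.114,-0.001,0.002],[0.114,-0.001,0.002],[0.114,-0.001,0.002],[0.114,-0.001,0.002],[0.114,-0.001,0.002],[0.114,-0.001,0.002],[0.114,-0.001,0.002],[0.114,-0.001,0.002],[0.114,-0.001,0.002]], "roll": [0,0,0,0,0,0,0,0,0,0,0,0], "newtons": 25}}

```text
clock: 5.0
position: [0.4439, 0.1267, 0.0405]
tool_rot: [0.502, 0.499, -0.498, 0.501]
ft_force: [-2.6, 0.4, 3.7]
finger_gap: 0.0418
```

Emit:
{"op": "arm_command", "data": {"fingers": [0.03,0.03,0.03,0.03,0.03,0.03,0.03,0.03,0.03], "offset": [[-0.04,0,0],[-0.08,0,0],[-0.09,0.01,-0.04],[-0.09,0.02,-0.09],[-0.09,0.02,-0.14],[-0.09,0.02,-0.19],[-0.09,0.02,-0.234],[-0.09,0.02,-0.234],[-0.09,0.02,-0.234]], "roll": [0,0,0,0,0,0,0,0,0]}}

```text
clock: 5.9
position: [0.4627, 0.3611, 0.1298]
tool_rot: [0.501, 0.499, -0.498, 0.502]
ft_force: [1.2, 0.6, -1.7]
finger_gap: 0.0418
```

```bash
cat > e.py <<'E'
import sys
from h import *
np.set_printoptions(precision=4,suppress=True)
p=shot("wrist"); ps=[shot("scene"),shot("side")]; s=np.mean([env.observe()["position"] for _ in range(1)],0)
o=env.observe();print(o["clock"],s,o["finger_gap"],o["ft_force"])
tiles=[]
for q in ps+[p]:
    u=np.mean([proj(q,r) for r in [(.498,.314,.05)]],0).astype(int) if q is not p else np.array([320,160])
    x0,y0=np.clip(u-[133,133],0,[640-266,480-266]); t=q["img"][y0:y0+266,x0:x0+266,::-1]
    print("crop origin",x0,y0)
    tiles.append(cv2.resize(t,(399,399)) if q is not p else cv2.resize(t,(399,399)))
im=np.hstack(tiles[:2]); cv2.imwrite("pics/"+sys.argv[1],im)
cv2.imwrite("pics/w_"+sys.argv[1],p["img"][:,:,::-1])
E
python3 e.py e1.png
```

```text
6.05 [0.4634 0.3593 0.1305] 0.04169450041100014 [ 0.3472  0.267  -1.0281]
crop origin 321 214
crop origin 98 214
crop origin 187 27
```

View pics/w_e1.png

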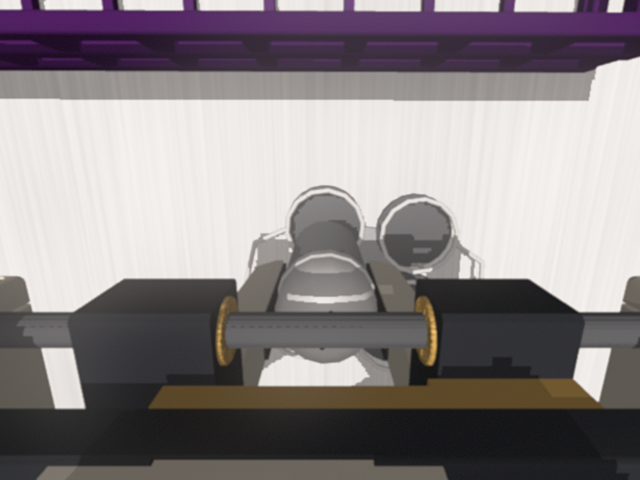

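View pics/e1.png

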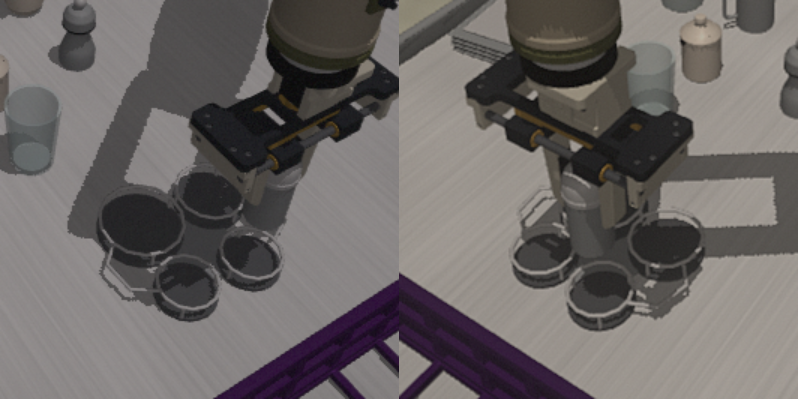

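The shaker is held squarely. In the wrist view the target ring is centred near (326,224) and the other small ring near (416,233). I'll turn those into positions.

```bash
python3 - <<'E'
from h import *
np.set_printoptions(precision=4,suppress=True)
p=shot("wrist");s=env.observe();print(s["position"])
for u in [(326,224),(416,233)]: print(atz(p,u,.023))
im=p["img"].copy()
for c in [(.4618,.3611),(.5415,.3537)]:
    print(proj(p,[*c,.023]))
E
```

```text
[0.4636 0.3592 0.1307]
[0.4633 0.3627 0.023 ]
[0.539  0.3547 0.023 ]
[324.2534 225.8417]
[418.9057 234.1386]
```

Emit:
{"op": "arm_command", "data": {"fingers": [0.03,0.03,0.03,0.03,0.03,0.03], "offset": [[0.03,-0.001,-0.002],[0.055,-0.001,-0.002],[0.07,-0.001,-0.002],[0.077,-0.001,-0.002],[0.079,-0.001,-0.002],[0.079,-0.001,-0.002]], "roll": [0,0,0,0,0,0]}}

```text
clock: 6.7
position: [0.4637, 0.3614, 0.0525]
tool_rot: [0.502, 0.498, -0.499, 0.501]
ft_force: [-0.3, 0.3, -1.2]
finger_gap: 0.0421
```

Emit:
{"op": "arm_command", "data": {"fingers": [0.03,0.03,0.03,0.03], "offset": [[0.001,0,0],[0.002,0,0],[0.003,0,0],[0.003,0,0]], "roll": [0,0,0,0]}}

```text
clock: 7.1
position: [0.4637, 0.3615, 0.0496]
tool_rot: [0.502, 0.498, -0.498, 0.501]
ft_force: [-0.7, 0.2, -2.2]
finger_gap: 0.0417
```

Emit:
{"op": "arm_command", "data": {"fingers": [0.03,0.03,0.03,0.03], "offset": [[0.001,0,0],[0.002,0,0],[0.003,0,0],[0.003,0,0]], "roll": [0,0,0,0]}}

```text
clock: 7.5
position: [0.4637, 0.3615, 0.0466]
tool_rot: [0.502, 0.498, -0.498, 0.501]
ft_force: [0.2, 0.2, -1.7]
finger_gap: 0.0415
```

Emit:
{"op": "arm_command", "data": {"fingers": [0.03,0.03,0.03,0.03], "offset": [[0.001,0,0],[0.002,0,0],[0.002,0,0],[0.002,0,0]], "roll": [0,0,0,0]}}

```text
clock: 7.9
position: [0.464, 0.3618, 0.0464]
tool_rot: [0.503, 0.498, -0.498, 0.501]
ft_force: [-5.4, -3.3, 13.2]
finger_gap: 0.0418
```

Contact at 13 N, so it's seated. I'll release, lift and go to shaker b.

Emit:
{"op": "arm_command", "data": {"fingers": [0.06,0.06,0.06,0.06,0.06,0.06,0.06], "offset": [[0,0,0],[0,0,0],[0,0,0],[-0.03,0,0],[-0.07,0,0],[-0.11,0,0],[-0.11,0,0]], "roll": [0,0,0,0,0,0,0]}}

```text
clock: 8.6
position: [0.4666, 0.3638, 0.1636]
tool_rot: [0.506, 0.497, -0.494, 0.502]
ft_force: [0.8, 0.7, 1.2]
finger_gap: 0.0602
```

Emit:
{"op": "arm_command", "data": {"fingers": [0.093,0.093,0.093,0.093,0.093,0.093,0.093,0.093,0.093,0.093], "offset": [[0,0.232,0.244],[0,0.232,0.244],[0,0.232,0.244],[0,0.232,0.244],[0,0.232,0.244],[0,0.232,0.244],[0,0.232,0.244],[0,0.232,0.244],[0,0.232,0.244],[0,0.232,0.244]], "roll": [0,0,0,0,0,0,0,0,0,0]}}

```text
clock: 9.6
position: [0.6973, 0.1202, 0.1646]
tool_rot: [0.506, 0.498, -0.495, 0.501]
ft_force: [0.1, 1.4, -0.3]
finger_gap: 0.0928
```

```bash
python3 d.py shaker_b_c .048 w3.png; python3 - <<'E'
from h import *
for c in ["scene","side"]:
    p=shot(c)
    for r in cams.place_of(p,"shaker_b_c")[:3]: print(c,round(r["p"],2),r["at"],atz(p,r["at"],.054)[:2])
E
```

```text
9.65 [0.6973 0.1206 0.165 ]
call 0.77 [325.7 233.6] [0.6981 0.1138]
call 0.59 [100.5  44.8] [0.5278 0.2622]
call 0.31 [206.9 363.5] [ 0.5847 -0.0134]
tcp axis at obj height px [324.8047 225.962 ]
scene 0.66 [280.7, 329.6] [0.70596915 0.12095527]
side 0.6 [214.0, 251.1] [0.69317565 0.12435229]
```

View pics/w3.png

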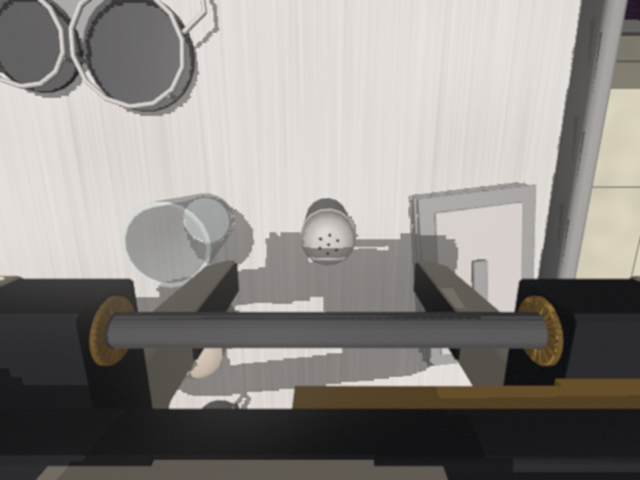

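The shaker's cap is at (328,237), nearly under the tool axis. A stack of boards at the right, around column 412, is close, so I'll descend with the fingers partly closed.

Emit:
{"op": "arm_command", "data": {"fingers": [0.06,0.06,0.06,0.06,0.06,0.06,0.06], "offset": [[0,-0.001,0.005],[0.01,-0.001,0.005],[0.02,-0.001,0.005],[0.05,-0.001,0.005],[0.09,-0.001,0.005],[0.126,-0.001,0.005],[0.126,-0.001,0.005]], "roll": [0,0,0,0,0,0,0]}}

```text
clock: 10.65
position: [0.6931, 0.1155, 0.031]
tool_rot: [0.503, 0.501, -0.498, 0.499]
ft_force: [-0.7, -0.0, -2.0]
finger_gap: 0.0603
```

Emit:
{"op": "arm_command", "data": {"fingers": [0.03,0.03,0.03,0.03,0.03,0.03], "offset": [[0,0,0],[0,0,0],[0,0,0],[0,0,0],[0,0,0],[0,0,0]], "roll": [0,0,0,0,0,0], "newtons": 25}}

```text
clock: 11.25
position: [0.6944, 0.1156, 0.0331]
tool_rot: [0.504, 0.5, -0.497, 0.5]
ft_force: [-0.6, -0.6, 5.4]
finger_gap: 0.0414
```

Emit:
{"op": "arm_command", "data": {"fingers": [0.03,0.03,0.03,0.03,0.03,0.03,0.03,0.03,0.03,0.03,0.03,0.03], "offset": [[-0.04,0,0],[-0.08,0,0],[-0.11,0,0],[-0.11,-0.02,-0.04],[-0.11,-0.153,-0.238],[-0.11,-0.153,-0.238],[-0.11,-0.153,-0.238],[-0.11,-0.153,-0.238],[-0.11,-0.153,-0.238],[-0.11,-0.153,-0.238],[-0.11,-0.153,-0.238],[-0.11,-0.153,-0.238]], "roll": [0,0,0,0,0,0,0,0,0,0,0,0]}}

```text
clock: 12.45
position: [0.5415, 0.3522, 0.1438]
tool_rot: [0.504, 0.499, -0.497, 0.5]
ft_force: [-0.2, -0.3, -1.2]
finger_gap: 0.0416
```

```bash
python3 e.py e2.png
```

```text
12.6 [0.5418 0.3517 0.1437] 0.04182763931954386 [-0.9297 -0.6998 -0.185 ]
crop origin 321 214
crop origin 98 214
crop origin 187 27
```

View pics/w_e2.png

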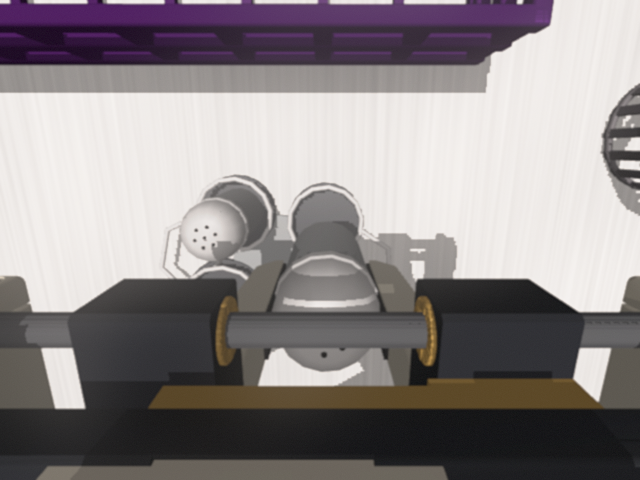

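Shaker a stands in its ring, with its cap at (213,230). The other small ring is centred near (326,220).

```bash
python3 - <<'E'
from h import *
np.set_printoptions(precision=4,suppress=True)
p=shot("wrist");s=env.observe();print(s["position"],R.from_quat(s["tool_rot"]).as_matrix()[:,0])
print(atz(p,(326,220),.023))
E
```

```text
[0.5417 0.3518 0.1437] [ 0.0066  0.0067 -1.    ]
[0.5419 0.3563 0.023 ]
```

Emit:
{"op": "arm_command", "data": {"fingers": [0.03,0.03,0.03,0.03,0.03,0.03,0.03], "offset": [[0.03,-0.001,-0.003],[0.06,-0.001,-0.003],[0.08,-0.001,-0.003],[0.093,-0.001,-0.003],[0.098,-0.001,-0.003],[0.1,-0.001,-0.003],[0.1,-0.001,-0.003]], "roll": [0,0,0,0,0,0,0]}}

```text
clock: 13.35
position: [0.5422, 0.3557, 0.0447]
tool_rot: [0.505, 0.499, -0.497, 0.499]
ft_force: [0.2, -0.7, -0.5]
finger_gap: 0.0418
```

Emit:
{"op": "arm_command", "data": {"fingers": [0.03,0.03,0.03,0.03], "offset": [[0.001,0,0],[0.002,0,0],[0.003,0,0],[0.003,0,0]], "roll": [0,0,0,0]}}

```text
clock: 13.75
position: [0.5422, 0.3558, 0.0418]
tool_rot: [0.505, 0.499, -0.497, 0.499]
ft_force: [0.3, -0.3, -1.7]
finger_gap: 0.0421
```

Emit:
{"op": "arm_command", "data": {"fingers": [0.03,0.03,0.03,0.03], "offset": [[0.001,0,0],[0.002,0,0],[0.002,0,0],[0.002,0,0]], "roll": [0,0,0,0]}}

```text
clock: 14.15
position: [0.5421, 0.3558, 0.0397]
tool_rot: [0.505, 0.499, -0.497, 0.499]
ft_force: [0.7, 0.7, -1.5]
finger_gap: 0.0416
```

Emit:
{"op": "arm_command", "data": {"fingers": [0.03,0.03,0.03,0.03], "offset": [[0.001,0,0],[0.002,0,0],[0.002,0,0],[0.002,0,0]], "roll": [0,0,0,0]}}

```text
clock: 14.55
position: [0.5424, 0.356, 0.0391]
tool_rot: [0.505, 0.499, -0.497, 0.499]
ft_force: [-3.3, -2.6, 9.0]
finger_gap: 0.0415
```

Emit:
{"op": "arm_command", "data": {"fingers": [0.052,0.052,0.052,0.052,0.052,0.052,0.052], "offset": [[0,0,0],[0,0,0],[0,0,0],[-0.03,0,0],[-0.07,0,0],[-0.11,0,0],[-0.12,0,0]], "roll": [0,0,0,0,0,0,0]}}

```text
clock: 15.25
position: [0.544, 0.3565, 0.1653]
tool_rot: [0.508, 0.498, -0.494, 0.5]
ft_force: [0.3, 1.4, 1.2]
finger_gap: 0.0519
```

Emit:
{"op": "arm_command", "data": {"fingers": [0.093,0.093,0.093,0.093,0.093,0.093,0.093,0.093,0.093,0.093,0.093,0.093], "offset": [[0,0.151,0.462],[0,0.151,0.462],[0,0.151,0.462],[0,0.151,0.462],[0,0.151,0.462],[0,0.151,0.462],[0,0.151,0.462],[0,0.151,0.462],[0,0.151,0.462],[0,0.151,0.462],[0,0.151,0.462],[0,0.151,0.462]], "roll": [0,0,0,0,0,0,0,0,0,0,0,0]}}

```text
clock: 16.45
position: [0.6933, -0.1067, 0.161]
tool_rot: [0.508, 0.498, -0.494, 0.499]
ft_force: [0.2, 0.3, -0.2]
finger_gap: 0.0926
```

```bash
python3 d.py pourer_c .0525 w4.png; python3 e.py e3.png; python3 - <<'E'
from h import *
s=env.observe();print(s["tool_rot"],R.from_quat(s["tool_rot"]).as_matrix()[:,0])
for c in ["scene","side"]:
    p=shot(c)
    for r in cams.place_of(p,"pourer_c")[:1]: print(c,round(r["p"],2),r["at"],atz(p,r["at"],.0525)[:2])
E
```

```text
16.5 [ 0.6933 -0.1055  0.1613]
call 0.9 [325.8 240.9] [ 0.6939 -0.117 ]
tcp axis at obj height px [324.9658 227.7197]
16.75 [ 0.6937 -0.1045  0.1624] 0.09283197955395589 [-0.4416 -0.0136 -0.5118]
crop origin 321 214
crop origin 98 214
crop origin 187 27
[ 0.50716681  0.49871087 -0.49331976  0.50070441] [ 0.01584617  0.01184445 -0.99980428]
scene 0.97 [231.6, 246.6] [ 0.69047708 -0.10695546]
side 0.91 [285.9, 194.4] [ 0.69326568 -0.10993047]
```

View pics/w4.png

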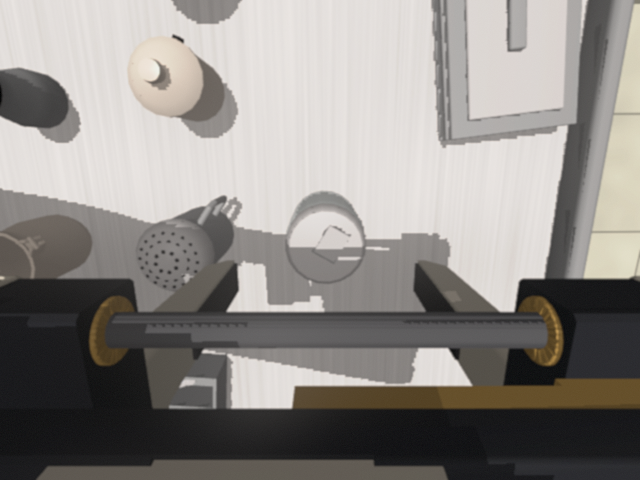

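View pics/e3.png

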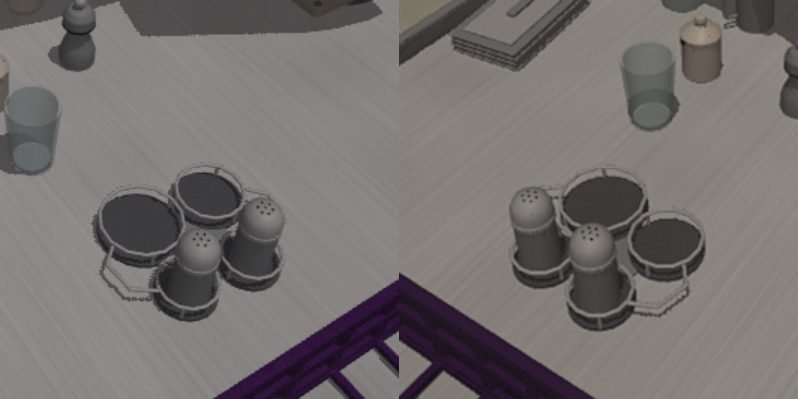

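Both shakers stand upright in their rings. The pourer's cap is at (326,243), between the fingers, so I'll descend and grip.

Emit:
{"op": "arm_command", "data": {"fingers": [0.093,0.093,0.093,0.093,0.093,0.05,0.05,0.05,0.05,0.05,0.05], "offset": [[0.02,-0.002,0.005],[0.05,-0.002,0.005],[0.09,-0.002,0.005],[0.128,-0.002,0.005],[0.128,-0.002,0.005],[0.128,-0.002,0.005],[0.128,-0.002,0.005],[0.128,-0.002,0.005],[0.128,-0.002,0.005],[0.128,-0.002,0.005],[0.128,-0.002,0.005]], "roll": [0,0,0,0,0,0,0,0,0,0,0], "newtons": 30}}

```text
clock: 18.05
position: [0.695, -0.1092, 0.0369]
tool_rot: [0.508, 0.497, -0.493, 0.501]
ft_force: [-1.2, -0.4, 6.4]
finger_gap: 0.0642
```

Emit:
{"op": "arm_command", "data": {"fingers": [0.05,0.05,0.05,0.05,0.05,0.05,0.05,0.05,0.05,0.05,0.05,0.05], "offset": [[-0.04,0,0],[-0.08,0,0],[-0.12,0,0],[-0.12,-0.158,-0.376],[-0.12,-0.158,-0.376],[-0.12,-0.158,-0.376],[-0.12,-0.158,-0.376],[-0.12,-0.158,-0.376],[-0.12,-0.158,-0.376],[-0.12,-0.158,-0.376],[-0.12,-0.158,-0.376],[-0.12,-0.158,-0.376]], "roll": [0,0,0,0,0,0,0,0,0,0,0,0]}}

```text
clock: 19.25
position: [0.5327, 0.2707, 0.1584]
tool_rot: [0.507, 0.499, -0.492, 0.502]
ft_force: [0.4, -0.9, -3.6]
finger_gap: 0.0637
```

```bash
python3 e.py e4.png; python3 - <<'E'
from h import *
s=env.observe();print(s["position"],s["tool_rot"],R.from_quat(s["tool_rot"]).as_matrix()[:,0])
p=shot("wrist");print(proj(p,(.5345,.267,.023)))
q=shot("scene")
im=cv2.imread("pics/w_e4.png")
t=np.linspace(0,2*np.pi,60)
cv2.polylines(im,[np.array([proj(p,(.5345+.044*np.cos(a),.267+.044*np.sin(a),.023)) for a in t]).astype(np.int32)],True,(0,0,255),1)
cv2.polylines(im,[np.array([proj(p,(.4449+.036*np.cos(a),.2753+.036*np.sin(a),.023)) for a in t]).astype(np.int32)],True,(0,255,0),1)
cv2.imwrite("pics/o4.png",im)
E
```

```text
19.4 [0.5354 0.2659 0.1582] 0.06400182345561416 [-0.9109 -0.2318 -3.2204]
crop origin 321 214
crop origin 98 214
crop origin 187 27
[0.53535213 0.26592878 0.15819208] [ 0.50744056  0.4976843  -0.49268669  0.50206995] [ 0.01914032  0.01036404 -0.99976309]
[323.02896582 221.02937498]
```

View pics/o4.png

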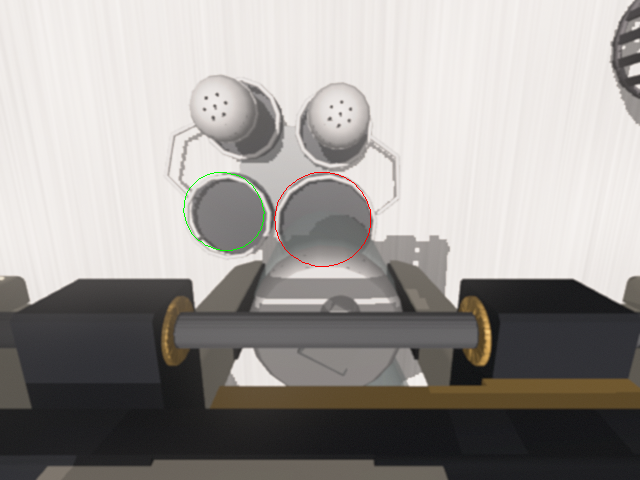

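Overlay against the picture: the large ring is at (325,222), within 2 mm of the fitted model, and the middle ring is at (229,213), about 4 mm off. The shakers' caps are at (220,108) and (340,115), both upright. I'll lower the pourer.

Emit:
{"op": "arm_command", "data": {"fingers": [0.05,0.05,0.05,0.05,0.05,0.05,0.05,0.05], "offset": [[0.03,-0.001,0.001],[0.06,-0.001,0.001],[0.085,-0.001,0.001],[0.1,-0.001,0.001],[0.106,-0.001,0.001],[0.109,-0.001,0.001],[0.11,-0.001,0.001],[0.11,-0.001,0.001]], "roll": [0,0,0,0,0,0,0,0]}}

```text
clock: 20.3
position: [0.5382, 0.2649, 0.0494]
tool_rot: [0.509, 0.497, -0.493, 0.502]
ft_force: [0.1, -0.2, -2.8]
finger_gap: 0.0634
```

Emit:
{"op": "arm_command", "data": {"fingers": [0.05,0.05,0.05,0.05], "offset": [[0.001,0,0],[0.002,0,0],[0.003,0,0],[0.003,0,0]], "roll": [0,0,0,0]}}

```text
clock: 20.7
position: [0.5381, 0.265, 0.0463]
tool_rot: [0.509, 0.497, -0.493, 0.502]
ft_force: [-0.0, -0.3, -3.5]
finger_gap: 0.0633
```

Emit:
{"op": "arm_command", "data": {"fingers": [0.05,0.05,0.05,0.05], "offset": [[0.001,0,0],[0.002,0,0],[0.002,0,0],[0.002,0,0]], "roll": [0,0,0,0]}}

```text
clock: 21.1
position: [0.5381, 0.265, 0.0442]
tool_rot: [0.509, 0.497, -0.493, 0.502]
ft_force: [0.5, -0.1, -2.8]
finger_gap: 0.0638
```

Emit:
{"op": "arm_command", "data": {"fingers": [0.05,0.05,0.05], "offset": [[0.001,0,0],[0.001,0,0],[0.001,0,0]], "roll": [0,0,0]}}

```text
clock: 21.4
position: [0.5383, 0.2651, 0.0436]
tool_rot: [0.509, 0.497, -0.493, 0.502]
ft_force: [-0.9, -1.0, 0.9]
finger_gap: 0.064
```

Emit:
{"op": "arm_command", "data": {"fingers": [0.05,0.05,0.05], "offset": [[0.001,0,0],[0.001,0,0],[0.001,0,0]], "roll": [0,0,0]}}

```text
clock: 21.7
position: [0.5384, 0.2651, 0.0436]
tool_rot: [0.509, 0.497, -0.493, 0.502]
ft_force: [-4.2, -1.3, 8.3]
finger_gap: 0.0639
```

Emit:
{"op": "arm_command", "data": {"fingers": [0.076,0.076,0.076,0.076,0.076,0.076,0.076,0.076], "offset": [[0,0,0],[0,0,0],[0,0,0],[0,0,0],[-0.03,0,0],[-0.07,0,0],[-0.11,0,0],[-0.12,0,0]], "roll": [0,0,0,0,0,0,0,0]}}

```text
clock: 22.5
position: [0.5386, 0.2649, 0.1695]
tool_rot: [0.511, 0.496, -0.49, 0.503]
ft_force: [0.7, 0.2, -0.3]
finger_gap: 0.0762
```

Emit:
{"op": "arm_command", "data": {"fingers": [0.08,0.08,0.08,0.08,0.08,0.08,0.08,0.08], "offset": [[0,0.04,0.255],[0,0.04,0.255],[0,0.04,0.255],[0,0.04,0.255],[0,0.04,0.255],[0,0.04,0.255],[0,0.04,0.255],[0,0.04,0.255]], "roll": [0,0,0,0,0,0,0,0]}}

```text
clock: 23.3
position: [0.5776, 0.0107, 0.1665]
tool_rot: [0.511, 0.496, -0.49, 0.503]
ft_force: [0.4, 0.1, 0.7]
finger_gap: 0.0802
```

```bash
python3 d.py pot_c .045 w5.png; python3 - <<'E'
from h import *
s=env.observe();print(s["position"],R.from_quat(s["tool_rot"]).as_matrix()[:,0])
E
```

```text
23.35 [0.5776 0.0112 0.1667]
call 0.77 [322.4 224.5] [0.5771 0.0121]
call 0.91 [322.2 228.4] [0.5769 0.0086]
tcp axis at obj height px [323.0041 225.5164]
[0.57766211 0.01152167 0.16687502] [ 0.0285582   0.01454674 -0.99948628]
```

View pics/w5.png

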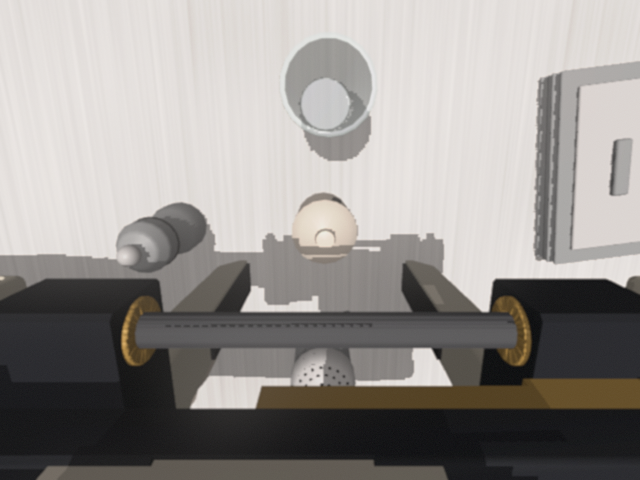

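The pot's lid is at (325,228), centred under the tool. I'll descend and grip.

Emit:
{"op": "arm_command", "data": {"fingers": [0.08,0.08,0.08,0.08,0.08,0.04,0.04,0.04,0.04,0.04,0.04], "offset": [[0.03,-0.004,0.003],[0.07,-0.004,0.003],[0.11,-0.004,0.003],[0.14,-0.004,0.003],[0.142,-0.004,0.003],[0.142,-0.004,0.003],[0.142,-0.004,0.003],[0.142,-0.004,0.003],[0.142,-0.004,0.003],[0.142,-0.004,0.003],[0.142,-0.004,0.003]], "roll": [0,0,0,0,0,0,0,0,0,0,0], "newtons": 30}}

```text
clock: 24.55
position: [0.5791, 0.0105, 0.0268]
tool_rot: [0.512, 0.495, -0.489, 0.504]
ft_force: [-0.5, -0.2, 7.4]
finger_gap: 0.0522
```

Emit:
{"op": "arm_command", "data": {"fingers": [0.04,0.04,0.04,0.04,0.04,0.04,0.04,0.04,0.04,0.04,0.04], "offset": [[-0.04,0,0],[-0.08,0,0],[-0.12,0,0],[-0.12,-0.127,-0.265],[-0.12,-0.127,-0.265],[-0.12,-0.127,-0.265],[-0.12,-0.127,-0.265],[-0.12,-0.127,-0.265],[-0.12,-0.127,-0.265],[-0.12,-0.127,-0.265],[-0.12,-0.127,-0.265]], "roll": [0,0,0,0,0,0,0,0,0,0,0]}}

```text
clock: 25.65
position: [0.448, 0.2746, 0.1467]
tool_rot: [0.511, 0.496, -0.488, 0.505]
ft_force: [-0.6, -0.5, -2.6]
finger_gap: 0.0514
```

```bash
python3 - <<'E'
from h import *
p=shot("wrist");s=env.observe();print(s["position"],R.from_quat(s["tool_rot"]).as_matrix()[:,0])
im=p["img"][:,:,::-1].copy()
t=np.linspace(0,2*np.pi,60)
cv2.polylines(im,[np.array([proj(p,(.448+.036*np.cos(a),.2735+.036*np.sin(a),.023)) for a in t]).astype(np.int32)],True,(0,255,0),1)
cv2.imwrite("pics/o5.png",im); print(proj(p,(.448,.2735,.023)),proj(p,(.458,.2835,.023)))
E
```

```text
[0.44858306 0.27369329 0.14667781] [ 0.03179537  0.01405371 -0.99939559]
[322.41619147 226.64938324] [333.76611477 215.50043206]
```

View pics/o5.png

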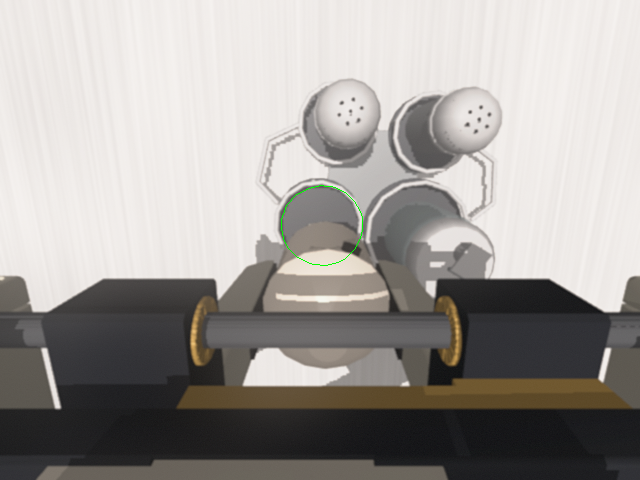

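The middle ring is centred at (320,222), 2–4 mm from the overlay. The pourer at (455,245) and the shakers look upright. I'll lower the pot.

Emit:
{"op": "arm_command", "data": {"fingers": [0.04,0.04,0.04,0.04,0.04,0.04,0.04,0.04], "offset": [[0.03,-0.005,-0.001],[0.06,-0.005,-0.001],[0.085,-0.005,-0.001],[0.1,-0.005,-0.001],[0.105,-0.005,-0.001],[0.107,-0.005,-0.001],[0.108,-0.005,-0.001],[0.108,-0.005,-0.001]], "roll": [0,0,0,0,0,0,0,0]}}

```text
clock: 26.5
position: [0.448, 0.2766, 0.0399]
tool_rot: [0.512, 0.495, -0.488, 0.505]
ft_force: [-0.9, -0.3, -1.6]
finger_gap: 0.0522
```

Emit:
{"op": "arm_command", "data": {"fingers": [0.04,0.04,0.04,0.04], "offset": [[0.001,0,0],[0.002,0,0],[0.003,0,0],[0.003,0,0]], "roll": [0,0,0,0]}}

```text
clock: 26.9
position: [0.448, 0.2766, 0.0368]
tool_rot: [0.512, 0.495, -0.488, 0.505]
ft_force: [0.1, -0.8, -2.2]
finger_gap: 0.0519
```

Emit:
{"op": "arm_command", "data": {"fingers": [0.04,0.04,0.04,0.04], "offset": [[0.001,0,0],[0.002,0,0],[0.002,0,0],[0.002,0,0]], "roll": [0,0,0,0]}}

```text
clock: 27.3
position: [0.448, 0.2766, 0.0347]
tool_rot: [0.512, 0.495, -0.488, 0.505]
ft_force: [0.2, -0.5, -2.6]
finger_gap: 0.0518
```

Emit:
{"op": "arm_command", "data": {"fingers": [0.04,0.04,0.04], "offset": [[0.001,0,0],[0.001,0,0],[0.001,0,0]], "roll": [0,0,0]}}

```text
clock: 27.6
position: [0.448, 0.2766, 0.0337]
tool_rot: [0.512, 0.495, -0.488, 0.505]
ft_force: [-0.5, 0.4, -2.4]
finger_gap: 0.0522
```

Emit:
{"op": "arm_command", "data": {"fingers": [0.04,0.04,0.04], "offset": [[0.001,0,0],[0.001,0,0],[0.001,0,0]], "roll": [0,0,0]}}

```text
clock: 27.9
position: [0.4482, 0.2767, 0.0329]
tool_rot: [0.512, 0.495, -0.488, 0.505]
ft_force: [-0.3, -0.5, 0.1]
finger_gap: 0.0516
```

Emit:
{"op": "arm_command", "data": {"fingers": [0.04,0.04,0.04], "offset": [[0.001,0,0],[0.001,0,0],[0.001,0,0]], "roll": [0,0,0]}}

```text
clock: 28.2
position: [0.4483, 0.2769, 0.0328]
tool_rot: [0.512, 0.495, -0.488, 0.505]
ft_force: [-3.7, -3.0, 8.3]
finger_gap: 0.0523
```

Seated, so I'll release to a small opening, lift straight up and back away for the check.

Emit:
{"op": "arm_command", "data": {"fingers": [0.062,0.062,0.062,0.062,0.062,0.062,0.062,0.062,0.062,0.062,0.062,0.062], "offset": [[0,0,0],[0,0,0],[0,0,0],[0,0,0],[-0.03,0.001,0],[-0.07,0.002,0],[-0.11,0.003,0],[-0.14,0.003,0],[-0.18,0.003,0.05],[-0.18,0.003,0.1],[-0.18,0.003,0.15],[-0.18,0.003,0.2]], "roll": [0,0,0,0,0,0,0,0,0,0,0,0]}}

```text
clock: 29.4
position: [0.4454, 0.0842, 0.2107]
tool_rot: [0.512, 0.495, -0.487, 0.505]
ft_force: [0.6, 0.5, 0.5]
finger_gap: 0.0619
```

```bash
python3 e.py e6.png; cat >> a.py <<'E'
E
sed 's/0.png/_fin.png/' a.py > f.py; python3 f.py | grep -v wrist
```

```text
29.55 [0.4456 0.083  0.21  ] 0.06220763923933435 [ 0.6542 -0.0639 -0.2629]
crop origin 321 214
crop origin 98 214
crop origin 187 27
scene shaker_a_c 0.66 [489.6 372. ] xy@h [0.4663 0.3593]
scene pourer_c 0.62 [413.8 345.4] xy@h [0.5377 0.2599]
scene pourer_c 0.42 [282.7 223.2] xy@h [ 0.5753 -0.116 ]
scene pot_c 0.89 [461.7 330.8] xy@h [0.4475 0.2726]
scene rack 0.57 [448.6 378.5] xy@h [0.5014 0.3134]
scene dredger_c 0.7 [280.9 225. ] xy@h [ 0.578  -0.1194]
scene mill_c 0.72 [371.1 236.8] xy@h [0.45   0.0101]
scene jug_c 0.84 [335.1 203.3] xy@h [ 0.4444 -0.1299]
scene tumbler_c 0.72 [284.1 225. ] xy@h [ 0.573 -0.115]
scene tumbler_c 0.6 [343.2 300. ] xy@h [0.5797 0.1146]
scene spoontray 0.8 [270.1 179.5] xy@h [ 0.5009 -0.3224]
scene spoontray 0.7 [334.6 201.8] xy@h [ 0.4175 -0.1748]
side shaker_a_c 0.96 [230.7 392.8] xy@h [0.463  0.3586]
side pourer_c 0.89 [230.6 330.6] xy@h [0.5381 0.2661]
side pot_c 0.59 [272.9 356.8] xy@h [0.4535 0.269 ]
side pot_c 0.49 [234.1 382.7] xy@h [0.4722 0.3399]
side rack 0.8 [234.6 382.1] xy@h [0.4989 0.3116]
side dredger_c 0.86 [334.3 208.8] xy@h [ 0.5822 -0.1257]
side mill_c 0.61 [365.2 261.2] xy@h [ 0.441  -0.0002]
side jug_c 0.74 [399.1 232.9] xy@h [ 0.436  -0.1319]
side jug_c 0.44 [266.9 273. ] xy@h [0.5843 0.1076]
side tumbler_c 0.56 [262.7 274.8] xy@h [0.5806 0.1244]
side spoontray 0.61 [408.8 200.6] xy@h [ 0.4923 -0.3031]
31.05 [0.4454 0.0857 0.2099] [ 0.512   0.4953 -0.4877  0.5046] [0.7053 0.0678 0.6155]
```

View pics/e6.png

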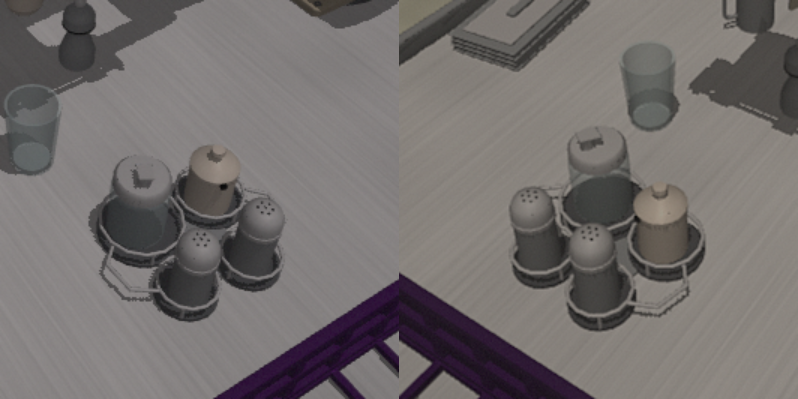

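View pics/scene_fin.png

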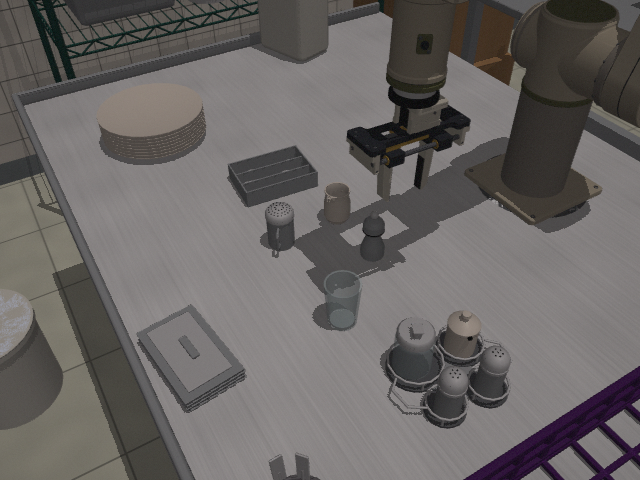

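Both views show all four pieces upright inside their rings: pourer (413,350), pot (462,335), shakers (450,393) and (492,373). The look-alikes and the spoon tray stand where they were, and the robot is clear, so I'm handing in.

```bash
python3 -c "
from workcell import env
print(env.sign_off())"
```

```text
the job is handed in; nothing more can be done
None
```

The condiment rack is made up: the two shakers stand in the small rings, the sugar pourer in the large ring and the mustard pot in the middle-sized ring. I placed them in that order. Each was lowered in 1–3 mm steps until light contact (8–13 N at the wrist) and then released. I handed the job in at about 31 s.

**Last checks:** In the final scene and side pictures all four stand upright inside their rings. The dredger, mill, jug, tumbler and spoon tray stand where they were, and the gripper was clear of everything.

**What disagreed:**
- **Camera positions:** The wrist and fixed cameras differed by 2–9 mm, mostly in y. I corrected for this with a close look before each grasp or placing.
- **Ring heights:** My fit put the ring tops at 12 mm, against 24 mm in your text. I used contact force to judge when each piece was down.
- **Detections:** The networks missed the second shaker at first and sometimes confused names. I checked every report against the pictures.
- **Tool tilt:** The tool drifted about 2° off vertical over the job, with no visible effect on how the pieces stand.

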